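# Open the child-safe concentrate bottle in the spray carrier

### The arm

A 6-joint arm with a two-finger parallel gripper is mounted at the origin on the work surface. World frame = base frame: x ahead of the robot, y to its left, z up, the work surface at z = 0. Lengths are in mm, angles in rad, forces in N, time in s.
With the tool pointing down it reaches from about 300 to 775 mm from the base axis. Payload 14.6 kg.
Tool frame: the origin (TCP) lies between the finger pads; the fingertips stand 8 mm ahead of it and the grasp point (between the pads) lies 11 mm behind it; z points along the fingers, y is the direction in which the jaws open and shut (so a half turn about z gives the same grasp; the last joint's range is limited). The gripper opens to 94 mm and grips with 3 to 60 N. Pads are 16 mm wide; open, the fingers measure 119 mm over their backs; the gripper's body (75 mm by 177 mm) begins 78 mm behind the grasp point.
Start: joints at [-1.305, 0.3, 1.521, -0, 1.321, -0.067], TCP at [179.673, -519.814, 213.446] pointing down, gripper open.
Joint ranges: [-3.03, 3.03], [-0.79, 2.21], [0.23, 2.52], [-1.04, 4.18], [0, 3.07], [-2.55, 2.55]. Speed limits (rad/s): [2.22, 2.22, 2.57, 3.14, 3.14, 3.14].

### API

Orientations are given as [roll, pitch, yaw] about the fixed x, y, z axes, in that order (R = Rz(yaw) Ry(pitch) Rx(roll)).
In Python, from cell import manip, cams, models gives the robot as it stands. The module is installed in compiled form; this text tells all that it offers.
- The arm moves only by the shell command python3 -m pendant 'ROWS' [OPENING] [FORCE]. ROWS is JSON, a list that holds one entry, the list of rows, each a list of 4 numbers: the shift along the tool's x, y, z in cm, then the turn about the tool's z in rad. In form: [[[x, y, z, roll], ...]]. A call has 1 to 5 rows; each row is the pose to reach, as a shift and turn from the pose commanded when the call began, along the tool's axes at that moment; what a row does not reach only later rows make up. A row lasts 1/10 s, in which the tool goes at most 50 mm and 8.59 degrees, less where a joint would pass 70% of its speed; a pose out of reach is approached as far as the arm can. A call with a gripper value outside its range is refused whole. OPENING is the opening, from -1 (shut) to 1 (fully open), so that 0 is half open, set as the call begins (- or left out, the last holds). The fingers move at their own pace and stop on an object; FORCE is the grip in N (left out, the last holds). Time passes only in rows, so rows that repeat a pose let the fingers close. It gives the time, the measured TCP pose, the force and the opening at its end, in the units of the state.
- manip.read_state(): the state, without advancing time (a new reading comes with each control period).
- cams.camera(name): name is "scene" or "top" or "wrist"; returns a dict with "frame" (400x640x3 uint8, red, green, blue), "K" (3x3 intrinsics, pixels), "pose" (4x4, takes a point from camera to world coordinates). Camera axes: x right, y down, z forward; pixel columns grow to the right and rows downward; lengths in mm; the calibration is good to about 2 mm. A picture is of the moment at which its call begins. There is no depth.
- manip.sign_off(): hands the job in, once; it reports no verdict.
Trained networks look in the newest picture that a camera, given by its name, has taken for a name from the list of things; names that differ only in an ending like _2 or _b are one class to them, and where a whole thing is asked for, a point or a joint stands for the part that bears it (a point fixed in the world has none). Each returns a list of dicts, best first, with "score" (0 to 1); they miss things now and then, are a little off and sometimes report something else, mostly with a low value. They report only what shows in the picture. A call takes as long as a camera call. They do not tell look-alikes from the thing itself.
- models.regions_of(camera, name): "pixels" (400x640 bool, what is visible of it) and "point" ([column, row] in pixels, amid what is visible of it).
The state is a dict: "clock": time; "joints": joint angles; "qd": joint speeds; "effort": joint torques, N m; "eef_pos": TCP position; "eef_rot": TCP orientation; "wrist_force": force on the tool from outside, world axes, zero at the start; "moment": the same for the moment, N m; "finger_gap": finger opening in mm.
Only numpy, scipy, OpenCV 4.12 (cv2) and the standard library are available. Lean on these libraries where they do the work, as an engineer would, in place of code of your own. Each camera call takes 0.05 s, during which the arm holds its last target.

### The job

The square bottle of plant-spray concentrate stands in the steel spray carrier with its transport keeper slid over the cap: draw the keeper back by its knob, fully to its end stop, then press the push-and-turn safety cap down, twist it anticlockwise while it is pressed until its lugs are free, and lift it straight up off the neck. Finish while still holding the cap: keep it gripped, level and still, a few centimetres clear of the open neck and straight above it so that drips fall back in; do not put it down or let go. Leave the bottle standing in its well and the other things on the bench where they are.

Things in the scene. Friction and masses are not known exactly. Their poses are not given: they have to be found in the camera images.
- carrier: galvanised steel spray carrier, fixed. Origin on the bench under the bottle's axis, z up, y from the bottle towards the keeper's guide. Tray 96 mm (x) by 212 mm (y from -46 to 166), 28 mm high; square well 78 mm wide, 65 mm high round the bottle; two posts (y = 63 and 155) carry the guide: 40 mm wide, y from 58 to 160, the tops of its end straps 186 mm above the bench
- keeper (a joint): how far the keeper is drawn back along the carrier's +y, in m: 0 = fully over the cap, 0.072 = end stop, clear of the cap. It starts at 0 to 0.012, stays where it is left, and slides against about 3 N of friction
- keeper_knob (a point): grip point on the axis of the keeper's upright round steel knob, 16 mm in diameter: top 17 mm above, foot 21 mm below, guide straps 17 mm below this point. Axes as the carrier's. The knob stands on a flat bar 20 mm wide, 5 mm thick, whose nose reaches 91 mm from the knob towards -y, 3 mm above the cap. The knob is 73 mm from the bottle's axis with the keeper at 0, 145 mm at the stop
- cap_center (a point): centre of the grey ribbed push-and-turn cap, on its axis and half-way up: 46 mm in diameter, 32 mm high, z up. Locked when its x axis points as neck_rim's (starts up to 0.04 rad off)
- cap: the same cap, origin under its centre, 0.04 kg. Lugs in its skirt sit in notches of the neck, held up by a spring: pressing starts at 5 N plus 1 N per mm; it must go 4.5 mm down (10 N) to pass the teeth and bottoms at 8 mm (13 N). Pressed, it turns anticlockwise seen from above (not clockwise): free to lift from 0.7 rad, a stop at about 1.35 rad; aim for 1.1 rad (63 degrees)
- neck_rim (a point): centre of the rim of the bottle's neck, z up, x as the carrier's: 160 mm above the bench, 2 mm above the centre of the locked cap, which hides it at first. Rim 29 mm in diameter, the neck's lugs 38 mm
- bottle: the bottle: white plastic, 70 mm square, about 0.55 kg, origin under its centre, 10 mm above the bench. It stands loose in the well with 1 mm of play; the well keeps it from turning. Its shoulder begins 16 mm under the locked cap's lower edge (34 mm in diameter) and slopes down to the square body 37 mm under that edge
- cup: clear plastic measuring cup, 52 mm wide, 75 mm high, standing in the carrier's tray under the guide; bystander; origin under its centre
- tag: wooden plant tag 115 by 20 mm, 4 mm thick, lying on the robot's side of the carrier; bystander; origin at its middle
- trowel: grey plastic hand trowel, 275 mm long, 70 mm wide, 30 mm high, lying beyond the carrier; bystander; origin near its middle
- white_pot: enamel-white ceramic pot, 118 mm wide, 100 mm high, on the side of the bottle away from the guide; bystander; origin under its centre
- dome: clear plastic seedling dome, 256 by 190 mm, 105 mm high, to the left; bystander; origin under its centre
- clay_pots: two nested terracotta pots, 106 mm wide, 106 mm high together, to the left near the robot; bystander; origin under their centre
- spray_bottle: round white bottle, 64 mm wide, 170 mm high, to the right; bystander, not the one to open; origin under its centre
Things that resemble listed ones, but are neither listed nor needed, are in the scene too. What is shaped like the carrier but yellow is not meant.

How it is judged:
By the outcome, as a careful person would: the job done as asked, in the order asked, and still so for the second after the job is handed in, while the arm keeps its last pose, push and grip.
It also fails if it takes over 45 s, if anything falls off the work surface, if the arm or the gripper's body presses on something with over 40 N, if the wrist force passes 120 N, or if a joint passes its speed limit or range.

## Working session

There is one attempt and no reset: what is moved stays moved. The work goes in short steps, Python scripts to look and compute and a shell command to move; the robot and the scene stay as the last step left them, time stands still between calls to the robot, and variables do not carry over. Pictures are saved under pics/ and viewed, and the job is handed in when it is done.

```bash
mkdir -p pics; ls
python3 - <<'E'
from cell import manip,cams,models
import cv2
s=manip.read_state(); print(s)
for n in ["scene","top","wrist"]:
    c=cams.camera(n); cv2.imwrite(f"pics/{n}0.png",c["frame"][:,:,::-1]); print(n,c["K"].round(1).tolist(),c["pose"].round(3).tolist())
E
```

```text
pics
{'clock': 0.0, 'joints': array([-1.30462180e+00,  3.00513157e-01,  1.52158717e+00, -1.30061490e-05,
        1.32072512e+00, -6.65861610e-02]), 'qd': array([-0.00060538, -0.0010449 , -0.00148148, -0.0008264 ,  0.00128513,
        0.00039386]), 'effort': array([-2.93647263e-04, -5.31805909e+01, -3.52738488e+01,  7.08143204e-02,
        2.44514766e-02, -1.13361550e-04]), 'eef_pos': array([ 179.59123557, -519.57397853,  212.86068955]), 'eef_rot': array([-3.14036176e+00, -6.94563511e-05,  3.32763874e-01]), 'wrist_force': array([0.12352198, 0.01566375, 0.74472685]), 'moment': array([ 0.01625915, -0.02043972,  0.00307809]), 'finger_gap': 93.92178724152396}
scene [[516.0, 0.0, 315.5], [0.0, 516.0, 185.4], [0.0, 0.0, 1.0]] [[-0.116, 0.752, -0.649, 1406.518], [0.993, 0.088, -0.076, 98.026], [-0.0, -0.653, -0.757, 1195.274], [0.0, 0.0, 0.0, 1.0]]
top [[422.5, 0.0, 323.7], [0.0, 422.5, 195.5], [0.0, 0.0, 1.0]] [[0.002, -0.999, 0.05, 429.579], [-1.0, -0.003, -0.028, 3.702], [0.028, -0.05, -0.998, 1345.912], [0.0, 0.0, 0.0, 1.0]]
wrist [[341.0, 0.0, 320.2], [0.0, 341.0, 203.7], [0.0, 0.0, 1.0]] [[0.327, -0.919, -0.22, 242.57], [-0.945, -0.318, -0.076, -498.278], [-0.0, 0.232, -0.973, 382.792], [0.0, 0.0, 0.0, 1.0]]
```

View pics/scene0.png

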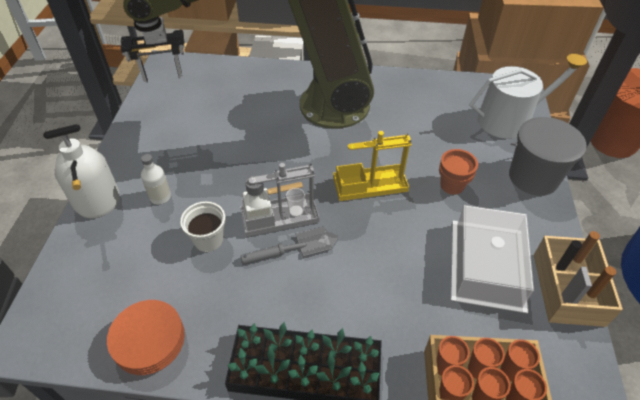

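View pics/top0.png

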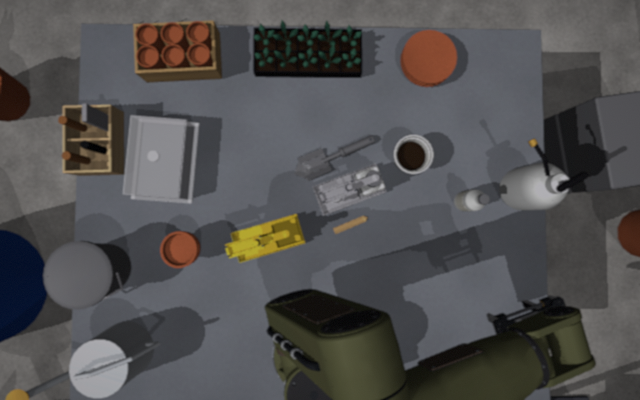

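View pics/wrist0.png

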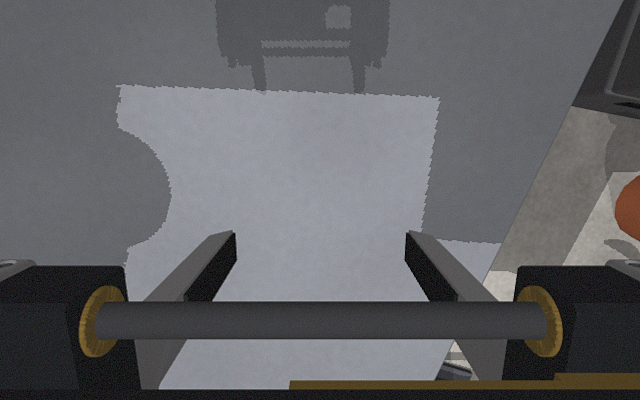

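Candidates: the steel carrier (scene ~(280,198), top ~(349,190)) and the yellow look-alike (scene ~(372,170), top ~(265,238)). For the bottle, the square one in the steel carrier at scene (258,200), against the round spray bottle at scene (155,180). I choose the steel carrier and check it in close crops.

```bash
cat > h.py <<'E'
import numpy as np,cv2
from cell import manip,cams,models
def ray(c,uv):
    K,P=c["K"],c["pose"]
    d=P[:3,:3]@np.linalg.solve(K,[uv[0],uv[1],1.]); return P[:3,3],d
def at_z(c,uv,z):
    o,d=ray(c,uv); return o+d*(z-o[2])/d[2]
def proj(c,p):
    P=c["pose"]; q=P[:3,:3].T@(np.asarray(p,float)-P[:3,3]); q=c["K"]@q; return q[:2]/q[2]
def tri(cs,uvs):
    A=np.zeros((3,3));b=np.zeros(3)
    for c,u in zip(cs,uvs):
        o,d=ray(c,u); d=d/np.linalg.norm(d); M=np.eye(3)-np.outer(d,d); A+=M;b+=M@o
    return np.linalg.solve(A,b)
def save(c,name,box=None,k=1):
    f=c["frame"][:,:,::-1]
    if box: f=f[box[1]:box[3],box[0]:box[2]]
    cv2.imwrite("pics/"+name,cv2.resize(f,None,fx=k,fy=k,interpolation=cv2.INTER_CUBIC))
E
python3 - <<'E'
from h import *
cs={n:cams.camera(n) for n in ["scene","top"]}
save(cs["scene"],"s1.png",(220,140,350,280),4); save(cs["top"],"t1.png",(290,120,440,250),4)
for n in cs:
    for m in ["carrier","keeper_knob","cap","bottle","cup","white_pot","spray_bottle"]:
        print(n,m,[(round(r["score"],2),np.round(r["point"],1).tolist(),int(r["pixels"].sum())) for r in models.regions_of(n,m)][:4])
E
```

```text
scene carrier [(0.97, [371.8, 172.6], 2935), (0.74, [280.9, 207.1], 2533), (0.68, [489.8, 259.6], 7461)]
scene keeper_knob [(0.68, [271.0, 178.0], 243), (0.6, [252.9, 187.2], 236), (0.58, [369.2, 142.3], 214)]
scene cap [(0.68, [253.3, 189.1], 196)]
scene bottle [(0.96, [260.2, 206.8], 623), (0.2, [487.3, 261.8], 7422)]
scene cup [(0.88, [292.7, 200.9], 431)]
scene white_pot [(0.57, [203.0, 226.6], 1701)]
scene spray_bottle [(0.62, [153.9, 179.9], 960)]
top carrier [(0.95, [267.6, 238.4], 2218), (0.85, [342.1, 190.8], 1579)]
top keeper_knob [(0.71, [271.0, 235.9], 282), (0.53, [360.8, 178.8], 249)]
top cap [(0.2, [368.9, 183.0], 287)]
top bottle [(0.74, [366.1, 184.4], 251)]
top cup [(0.38, [346.1, 220.4], 179)]
top white_pot [(0.79, [412.0, 157.4], 1191)]
top spray_bottle []
```

View pics/s1.png

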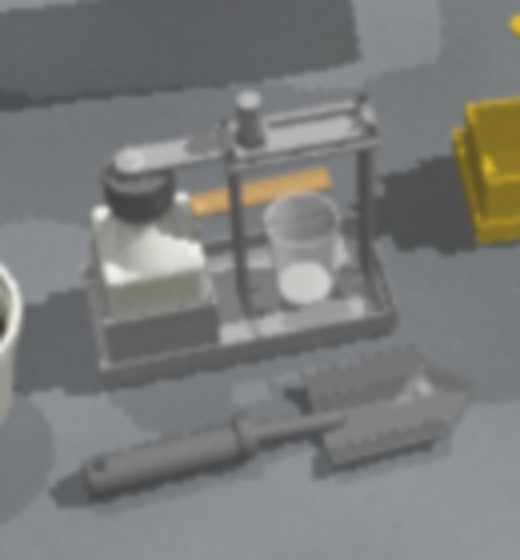

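View pics/t1.png

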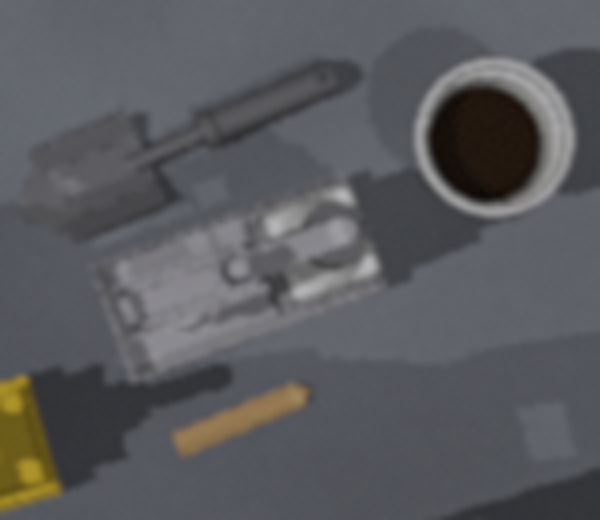

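The steel carrier holds the square white bottle, with a grey cap at s1 (138,185) and a bar over it. The knob top is at s1 (249,97) and t1 (237,270). The tray corners in t1 are at (98,268), (350,185), (385,285) and (135,380).

Run:
```python
from h import *
S=cams.camera("scene");T=cams.camera("top")
su=lambda x,y:(x/4+220-.4,y/4+140-.4); tu=lambda x,y:(x/4+290-.4,y/4+120-.4)
print("knob tri",tri([S,T],[su(249,97),tu(237,270)]), at_z(T,tu(237,270),220), at_z(S,su(249,97),220))
cor=[(98,268),(350,185),(385,285),(135,380)]
w=np.array([at_z(T,tu(*c),28) for c in cor]);print(w.round(1))
scor=[(110,380),(395,325)]
print([at_z(S,su(*c),0).round(1) for c in scor])
# nose end bar ~ top (340,230)  scene (128,158)
print("nose",tri([S,T],[su(128,158),tu(342,230)]), at_z(T,tu(342,230),185),at_z(S,su(128,158),185))
# cap in scene: top center ~(138,170)
print("cap",at_z(S,su(138,172),174),at_z(T,tu(335,235),174))
```

```text
knob tri [508.27934805 -94.7571023  221.04540783] [508.33058605 -94.66186853 220.        ] [507.31990307 -95.15268694 220.        ]
[[ 522.9   -2.6   28. ]
 [ 589.1 -200.6   28. ]
 [ 510.4 -227.8   28. ]
 [ 435.5  -31.7   28. ]]
[array([ 586.8, -192.9,    0. ]), array([515.2,   1.8,   0. ])]
nose [ 538.8293933  -171.09655328  185.70991959] [ 538.80643526 -170.53728206  185.        ] [ 538.20878517 -171.96440815  185.        ]
cap [ 540.06873966 -165.96838037  174.        ] [ 536.31537884 -167.26822394  174.        ]
```

```bash
python3 -m pendant '[[[2,-1,-4,0],[5,-4,-8,0],[9,-7,-10,0],[13,-10,-10,0],[17,-13,-10,0]]]' 0.1 20
python3 -m pendant '[[[4,-3,0,0],[8,-6,0,0],[12,-8,0,0],[16,-10,0,0],[20,-12,0,0]]]'
python3 - <<'E'
from h import *
s=manip.read_state(); print(s["eef_pos"],s["eef_rot"],s["clock"],s["finger_gap"])
W=cams.camera("wrist"); save(W,"w1.png"); print(proj(W,[508,-95,220]),proj(W,[535,-171,174]))
E
```

```text
clock: 1.55
eef_pos: [292.5, -348.8, 314.3]
eef_rot: [3.14, -0.001, 0.332]
wrist_force: [0.6, -0.7, 1.4]
finger_gap: 57.6
clock: 2.05
eef_pos: [442.7, -169.8, 313.6]
eef_rot: [3.141, -0.0, 0.333]
wrist_force: [0.0, -1.1, 0.3]
finger_gap: 51.7
[ 442.70303864 -169.83340239  313.61417149] [ 3.14104862e+00 -4.87106859e-04  3.32985125e-01] 2.05 51.696183381613615
[252.62345585  94.81912509] [355.56748979  98.19140891]
```

View pics/w1.png

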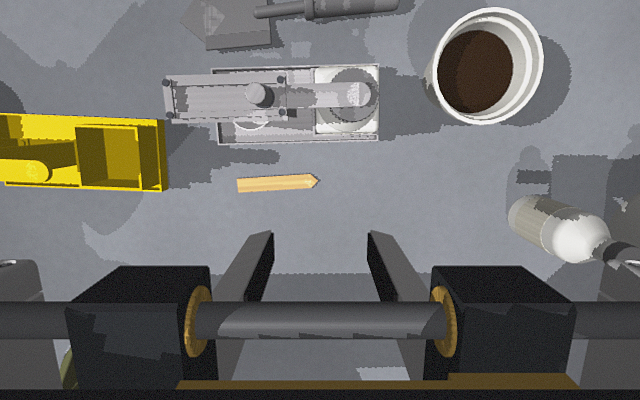

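Run:
```python
from h import *
s=manip.read_state(); print(s["eef_pos"],s["eef_rot"],s["clock"])
W=cams.camera("wrist"); save(W,"w2.png",(150,40,400,160),3.2)
np.save("w2.npy",W["pose"])
```

```text
[ 445.6720744  -166.19486654  313.19328904] [-3.14075019e+00 -1.30962268e-03  3.35821419e-01] 2.1
```

View pics/w2.png

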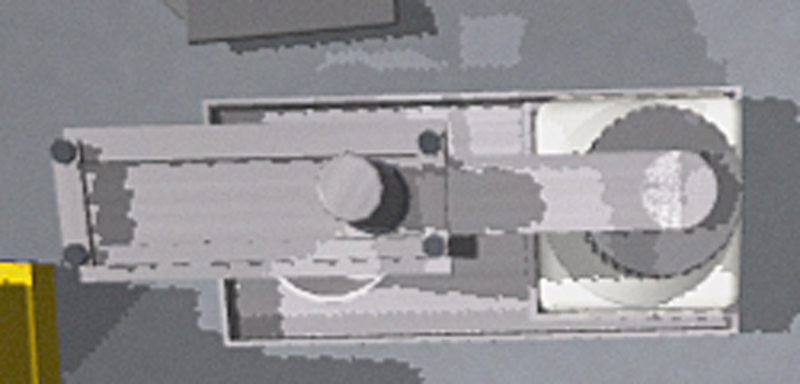

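The knob top centre is at w2 crop (352,187). The cap circle is centred near (662,190) and the tray corners are at (205,100), (740,90), (737,333) and (227,345).

Run:
```python
from h import *
W=cams.camera("wrist"); s=manip.read_state(); print(s["eef_pos"],s["eef_rot"])
f=lambda x,y:(x/3.2+150-.3,y/3.2+40-.3)
W["pose"]=np.load("w2.npy")
k=at_z(W,f(352,187),220); print("knob",k)
w=np.array([at_z(W,f(*c),28) for c in [(205,100),(740,90),(737,333),(227,345)]]);print(w.round(1),w.mean(0))
for a,b in((0,1),(3,2)):
    d=w[a]-w[b];print("yaw",np.arctan2(d[1],d[0])-np.pi/2,np.linalg.norm(d))
for a,b in((1,2),(0,3)):
    d=w[a]-w[b];print("yaw",np.arctan2(d[1],d[0]),np.linalg.norm(d))
st=np.array([at_z(W,f(*c),186) for c in [(63,150),(430,142),(434,245),(74,255)]]);print(st.round(1),st.mean(0))
for a,b in((0,1),(3,2)):
    d=st[a]-st[b];print("yaw",np.arctan2(d[1],d[0])-np.pi/2,np.linalg.norm(d))
print("cap",at_z(W,f(662,190),174))
```

```text
[ 442.63251866 -169.9714493   313.02370936] [-3.14118600e+00  3.71068893e-04  3.36546371e-01]
knob [510.2543641  -96.68144412 220.        ]
[[ 523.9    2.3   28. ]
 [ 596.6 -194.5   28. ]
 [ 508.8 -227.9   28. ]
 [ 434.9  -31.1   28. ]] [ 516.0396382  -112.79009955   28.        ]
yaw 0.35352184032569944 209.7894310364097
yaw 0.35920204434450564 210.2340577482934
yaw 0.36398210112460544 93.9146915681758
yaw 0.35921155746161726 95.10525901007532
[[ 494.6  -17.2  186. ]
 [ 527.8 -106.3  186. ]
 [ 503.6 -115.2  186. ]
 [ 469.8  -26.1  186. ]] [498.95711024 -66.18441213 186.        ]
yaw 0.3566300805861926 95.01910688486687
yaw 0.36285364395937614 95.24649998334282
cap [ 537.57301665 -167.92545837  174.        ]
```

Run:
```python
from h import *
for i in range(5):
    W=cams.camera("wrist"); s=manip.read_state(); print(s["clock"],s["eef_pos"],s["eef_rot"],s["joints"].round(4),W["pose"][:3,3])
```

```text
2.25 [ 441.87398237 -171.1006063   313.13738979] [-3.14144780e+00  3.55331726e-04  3.34725087e-01] [-4.4670e-01  6.7100e-02  1.5660e+00 -1.0000e-04  1.5089e+00  7.8940e-01] [ 505.54306371 -148.29391588  482.82116194]
2.3 [ 441.40001975 -171.8112968   313.23084131] [-3.14159032e+00  2.89991934e-04  3.33131272e-01] [-4.4840e-01  6.6500e-02  1.5664e+00 -2.0000e-04  1.5089e+00  7.8920e-01] [ 504.79865122 -149.48228261  482.91592738]
2.35 [ 441.18006421 -172.21302931  313.33069105] [3.14147872e+00 9.27093531e-05 3.31992655e-01] [-4.4940e-01  6.6200e-02  1.5665e+00 -1.0000e-04  1.5089e+00  7.8940e-01] [ 504.35134902 -150.27384645  483.04725598]
2.4 [ 441.08818764 -172.42061848  313.39816815] [ 3.14136827e+00 -2.17858722e-05  3.31381406e-01] [-4.4990e-01  6.6100e-02  1.5665e+00 -1.0000e-04  1.5089e+00  7.8950e-01] [ 504.10984469 -150.74563523  483.1646539 ]
2.45 [ 441.07530571 -172.47584841  313.44932242] [ 3.14136024e+00 -1.20413422e-04  3.31033101e-01] [-4.5010e-01  6.6000e-02  1.5664e+00 -1.0000e-04  1.5089e+00  7.8970e-01] [ 504.0080434  -150.97809716  483.24823627]
```

Run:
```python
from h import *
W=cams.camera("wrist"); save(W,"w3.png",(150,40,400,160),3.2)
np.save("w3.npy",W["pose"])
```

```text
(no output)
```

View pics/w3.png

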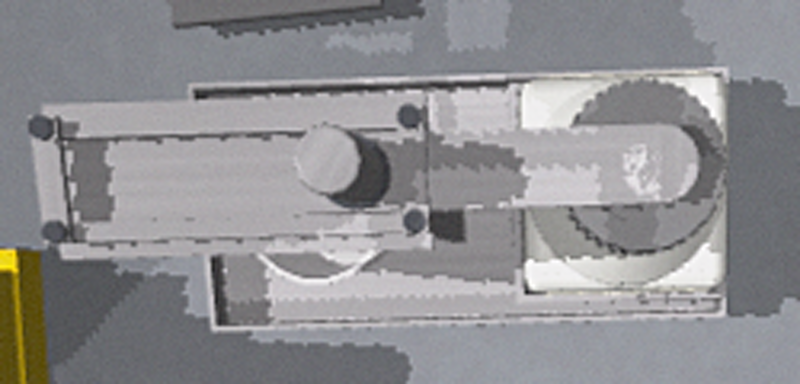

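The knob top is at crop (330,160). The tray corners are at (190,85), (726,70), (724,317) and (213,329), the posts at (40,126), (409,116), (415,220) and (54,232), and the cap near (645,165).

Run:
```python
from h import *
W=cams.camera("wrist")
f=lambda x,y:(x/3.2+150-.3,y/3.2+40-.3)
W["pose"]=np.load("w3.npy")
k=at_z(W,f(330,160),220); print("knob",k)
w=np.array([at_z(W,f(*c),28) for c in [(190,85),(726,70),(724,317),(213,329)]]);print(w.mean(0))
for a,b,o in((0,1,1),(3,2,1),(1,2,0),(0,3,0)):
    d=w[a]-w[b];print("yaw",np.arctan2(d[1],d[0])-o*np.pi/2,np.linalg.norm(d))
st=np.array([at_z(W,f(*c),186) for c in [(40,126),(409,116),(415,220),(54,232)]]);print(st.mean(0))
for a,b,o in((0,1,1),(3,2,1)):
    d=st[a]-st[b];print("yaw",np.arctan2(d[1],d[0])-o*np.pi/2,np.linalg.norm(d))
y=np.array([-np.sin(.355),np.cos(.355)]); print("bottle",w.mean(0)[:2]-60*y,st.mean(0)[:2]-109*y,k[:2]-76*y)
print("cap",at_z(W,f(646,165),174))
s=manip.read_state(); 
print(s["eef_pos"],s["eef_rot"])
```

```text
knob [509.98288826 -96.89321894 220.        ]
[ 515.81138152 -112.48428917   28.        ]
yaw 0.3576109712432771 209.55340389987225
yaw 0.3543105126554833 210.02522579060383
yaw 0.360983064648872 94.81375712564935
yaw 0.35600708732804887 94.12016081961667
[498.90029153 -66.14485599 186.        ]
yaw 0.3569406797068857 95.10101661075907
yaw 0.36329788821267317 95.10030259198558
bottle [ 536.66680344 -168.7430785 ] [ 536.78764134 -168.34832328] [ 536.39975602 -168.15435209]
cap [ 537.55920701 -168.50195683  174.        ]
[ 441.21992927 -172.31456052  313.45683272] [ 3.14138797e+00 -1.93914466e-04  3.31170060e-01]
```

```bash
python3 -m pendant '[[[4.5,-2.5,0,-0.026],[8.96,-4.95,0,-0.026],[8.96,-4.95,4,-0.026],[8.96,-4.95,6,-0.026],[8.96,-4.95,6,-0.026]]]'
python3 -m pendant '[[[0,0,0,0],[0,0,0,0],[0,0,0,0]]]'
python3 - <<'E'
from h import *
s=manip.read_state(); print(s["eef_pos"],s["eef_rot"],s["clock"],s["finger_gap"])
W=cams.camera("wrist"); save(W,"w4.png");S=cams.camera("scene");save(S,"s4.png",(220,120,350,230),5)
E
```

```text
clock: 3.05
eef_pos: [509.2, -95.5, 250.8]
eef_rot: [-3.139, 0.004, 0.359]
wrist_force: [-0.4, 0.3, 0.2]
finger_gap: 51.6
clock: 3.35
eef_pos: [510.5, -95.9, 254.6]
eef_rot: [3.14, -0.002, 0.358]
wrist_force: [-0.5, -0.3, 1.0]
finger_gap: 52.0
[510.48384392 -95.89486878 254.64996108] [ 3.14037093e+00 -1.75493778e-03  3.58213537e-01] 3.35 51.99700025120894
```

View pics/w4.png

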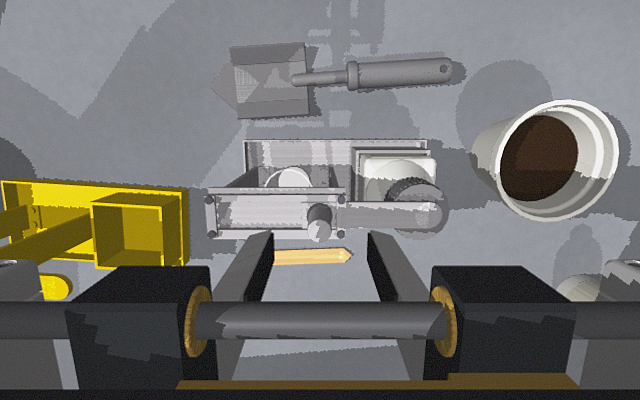

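View pics/s4.png

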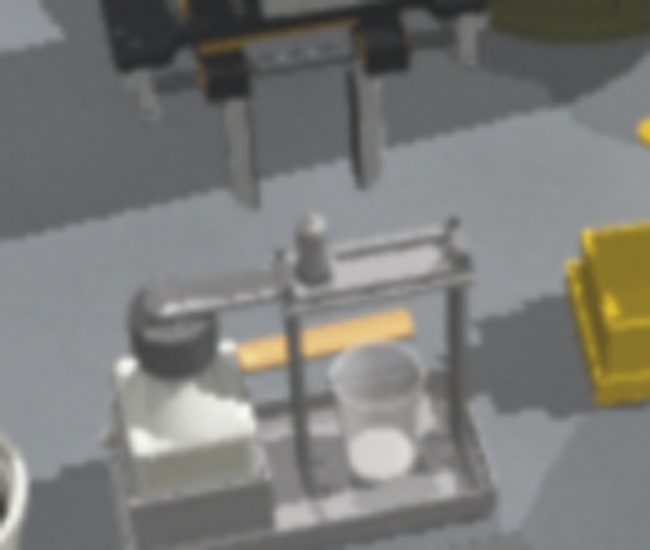

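The knob at w4 (319,230) sits midway between the fingers, so I descend.

```bash
python3 -m pendant '[[[0,0,2.5,0],[0,0,4.5,0],[0,0,5.6,0],[0,0,5.6,0],[0,0,5.6,0]]]'
python3 -m pendant '[[[0,0,0,0],[0,0,0,0]]]'
python3 - <<'E'
from h import *
s=manip.read_state(); print(s["eef_pos"],s["eef_rot"],s["clock"],s["finger_gap"],s["wrist_force"])
W=cams.camera("wrist"); save(W,"w5.png");S=cams.camera("scene");save(S,"s5.png",(220,120,350,230),5)
print(proj(W,[509.8,-96.5,220]))
E
```

```text
clock: 3.95
eef_pos: [510.5, -95.6, 198.2]
eef_rot: [3.141, -0.001, 0.359]
wrist_force: [0.7, -0.4, 0.2]
finger_gap: 51.4
clock: 4.15
eef_pos: [510.5, -95.6, 198.1]
eef_rot: [3.141, -0.001, 0.359]
wrist_force: [0.3, -0.4, -0.4]
finger_gap: 51.4
[510.52901094 -95.55897813 198.12094574] [ 3.14083590e+00 -1.10869171e-03  3.58793645e-01] 4.15 51.38597365001089 [ 0.31431171 -0.44322134 -0.43537737]
[320.87953628 270.40205434]
```

View pics/w5.png

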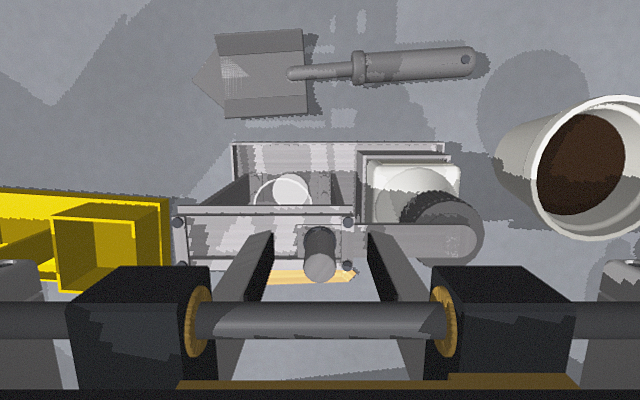

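View pics/s5.png

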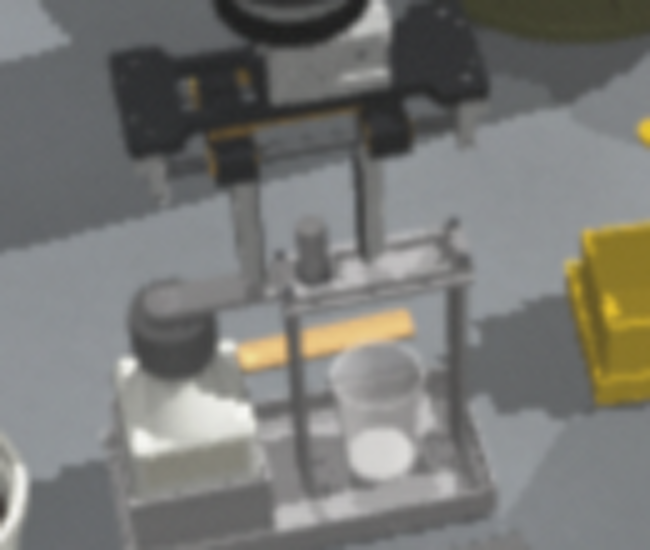

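```bash
python3 -m pendant '[[[0,0,0,0],[0,0,0,0],[0,0,0,0],[0,0,0,0],[0,0,0,0]]]' -0.9 25
python3 -m pendant '[[[0,0,0,0],[0,0,0,0],[0,0,0,0]]]'
```

```text
clock: 4.75
eef_pos: [510.2, -95.5, 197.3]
eef_rot: [-3.142, 0.0, 0.359]
wrist_force: [0.7, -0.6, -0.4]
finger_gap: 15.7
clock: 5.05
eef_pos: [510.2, -95.5, 197.3]
eef_rot: [-3.142, -0.0, 0.359]
wrist_force: [0.1, 0.2, -0.6]
finger_gap: 16.0
```

```bash
python3 -m pendant '[[[0,-1,0,0],[0,-2.2,0,0],[0,-3.5,0,0],[0,-4.8,0,0],[0,-6,0,0]]]'
python3 -m pendant '[[[0,0,0,0],[0,0,0,0],[0,-0.3,0,0],[0,-0.6,0,0],[0,-0.6,0,0]]]'
python3 -m pendant '[[[0,0,0,0],[0,0,0,0]]]'
```

```text
clock: 5.55
eef_pos: [488.6, -38.0, 197.3]
eef_rot: [3.142, 0.0, 0.359]
wrist_force: [1.6, -2.4, -1.9]
finger_gap: 15.7
clock: 6.05
eef_pos: [487.0, -33.7, 197.3]
eef_rot: [-3.142, 0.0, 0.359]
wrist_force: [0.6, 0.2, -1.2]
finger_gap: 15.0
clock: 6.25
eef_pos: [487.0, -33.7, 197.3]
eef_rot: [-3.141, 0.0, 0.359]
wrist_force: [-0.2, -0.0, -1.4]
finger_gap: 15.4
```

```bash
python3 -m pendant '[[[0,-0.2,0,0],[0,-0.2,0,0],[0,-0.4,0,0],[0,-0.4,0,0]]]'
python3 -m pendant '[[[0,-0.1,0,0],[0,-0.2,0,0],[0,-0.2,0,0]]]'
```

```text
clock: 6.65
eef_pos: [486.2, -31.6, 197.3]
eef_rot: [3.138, -0.0, 0.358]
wrist_force: [6.6, -16.0, -5.2]
finger_gap: 15.3
clock: 6.95
eef_pos: [486.2, -31.4, 197.3]
eef_rot: [3.134, -0.001, 0.358]
wrist_force: [11.3, -28.7, -9.2]
finger_gap: 15.7
```

The force rises to about 30 N after 68.5 mm of travel, so the keeper is at its stop. I release and rise.

```bash
python3 -m pendant '[[[0,0,0,0],[0,0,0,0],[0,0,0,0],[0,0,0,0],[0,0,0,0]]]' -0.1
python3 -m pendant '[[[0,0,-2,0],[0,0,-5,0],[0,0,-8,0],[0,0,-8,0],[0,0,-8,0]]]' 0.35
python3 - <<'E'
from h import *
s=manip.read_state(); print(s["eef_pos"],s["eef_rot"],s["clock"],s["finger_gap"],s["wrist_force"])
W=cams.camera("wrist"); save(W,"w6.png");S=cams.camera("scene");save(S,"s6.png",(220,120,350,230),5)
E
```

```text
clock: 7.45
eef_pos: [484.9, -27.8, 197.4]
eef_rot: [-3.141, -0.0, 0.359]
wrist_force: [-0.7, 0.3, -0.1]
finger_gap: 42.0
clock: 7.95
eef_pos: [484.9, -28.0, 277.2]
eef_rot: [3.141, -0.001, 0.359]
wrist_force: [0.2, -1.7, 0.1]
finger_gap: 63.3
[484.94481516 -27.95784517 277.24676155] [ 3.14139867e+00 -5.66445838e-04  3.58920917e-01] 7.95 63.29131047418601 [ 0.24372326 -1.65807918  0.05681202]
```

View pics/w6.png

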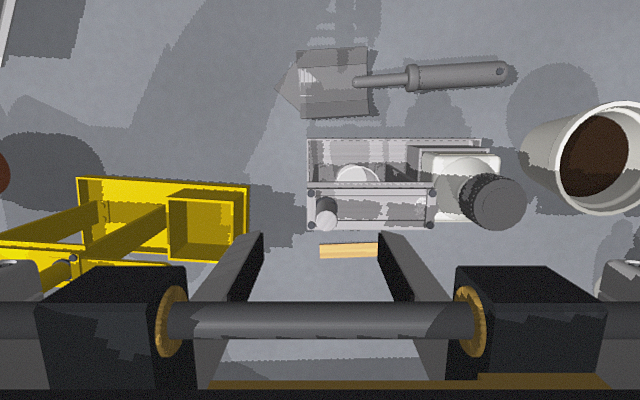

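View pics/s6.png

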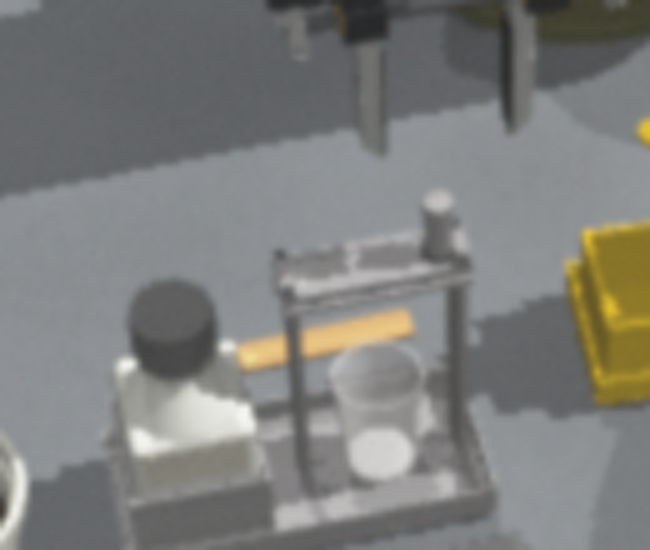

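Run:
```python
from h import *
W=cams.camera("wrist"); save(W,"w7.png",(420,130,560,250),5)
c=np.array([536.8,-168.2,174]); 
print(W["pose"][:3,3], manip.read_state()["eef_pos"],proj(W,c),at_z(W,(499.5,203.5),174))
r=models.regions_of("wrist","cap")
for q in r[:3]:
    ys,xs=np.nonzero(q["pixels"]);print(q["score"],q["point"],xs.min(),xs.max(),ys.min(),ys.max())
f=W["frame"][:,:,::-1].copy()
t=np.linspace(0,2*np.pi,60)
for z in (174,142):
    pts=np.array([proj(W,[c[0]+23*np.cos(a),c[1]+23*np.sin(a),z]) for a in t])
    cv2.polylines(f,[np.round(pts*8).astype(np.int32)],True,(0,0,255),1,cv2.LINE_AA,3)
cv2.imwrite("pics/w7o.png",cv2.resize(f[130:250,420:560],None,fx=5,fy=5,interpolation=cv2.INTER_CUBIC))
```

```text
[547.17270427  -4.84719756 445.93472569] [484.56632773 -27.97145448 276.15835977] [502.00701266 205.7155963 ] [ 537.74756109 -165.39918425  174.        ]
0.66 [494.4, 202.6] 460 528 173 230
```

View pics/w7o.png

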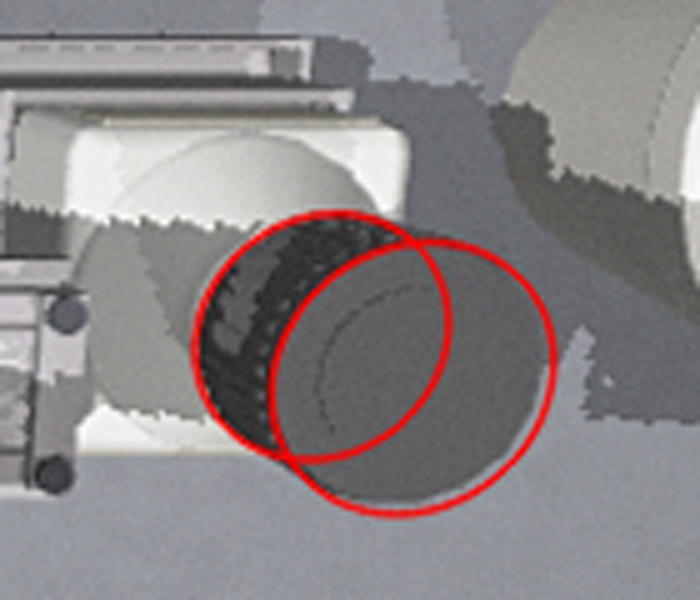

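```bash
python3 -m pendant '[[[0,4,0,0],[0,8,0,0],[0,12,0,0],[0,14.9,0,0],[0,14.9,0,0]]]' 0.5
python3 -m pendant '[[[0,0,2,0],[0,0,4,0],[0,0,4,0],[0,0,4,0],[0,0,4,0]]]'
python3 - <<'E'
from h import *
W=cams.camera("wrist"); s=manip.read_state(); print(s["eef_pos"],s["eef_rot"],s["clock"],s["finger_gap"])
f=W["frame"][:,:,::-1].copy()
t=np.linspace(0,2*np.pi,60)
for c,col in(((537.1,-167.4),(0,0,255)),((536.8,-168.4),(0,255,0))):
  for z in (174,142):
    pts=np.array([proj(W,[c[0]+23*np.cos(a),c[1]+23*np.sin(a),z]) for a in t])
    cv2.polylines(f,[np.round(pts*8).astype(np.int32)],True,col,1,cv2.LINE_AA,3)
cv2.imwrite("pics/w8.png",f); cv2.imwrite("pics/w8c.png",cv2.resize(f[150:300,240:400],None,fx=4,fy=4,interpolation=cv2.INTER_CUBIC))
S=cams.camera("scene");save(S,"s8.png",(220,120,350,230),5)
E
```

```text
clock: 8.65
eef_pos: [537.4, -170.3, 275.6]
eef_rot: [-3.14, 0.002, 0.356]
wrist_force: [-0.3, 0.2, -0.3]
finger_gap: 70.3
clock: 9.15
eef_pos: [537.5, -167.4, 238.4]
eef_rot: [3.141, -0.001, 0.359]
wrist_force: [0.6, -0.1, -0.0]
finger_gap: 70.6
[ 537.54723259 -167.46107536  238.41135573] [ 3.14059789e+00 -1.17732211e-03  3.59046756e-01] 9.2 70.85981369294767
```

View pics/w8.png

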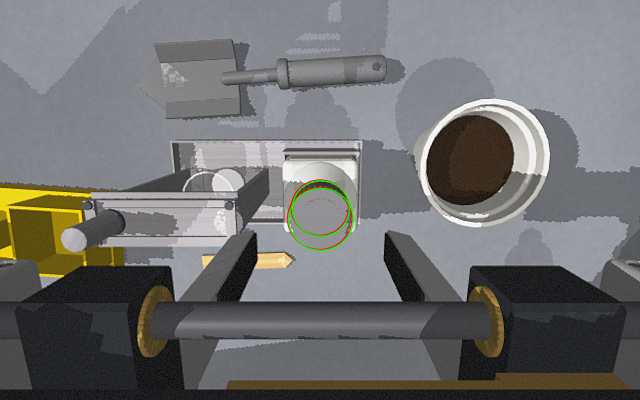

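View pics/w8c.png

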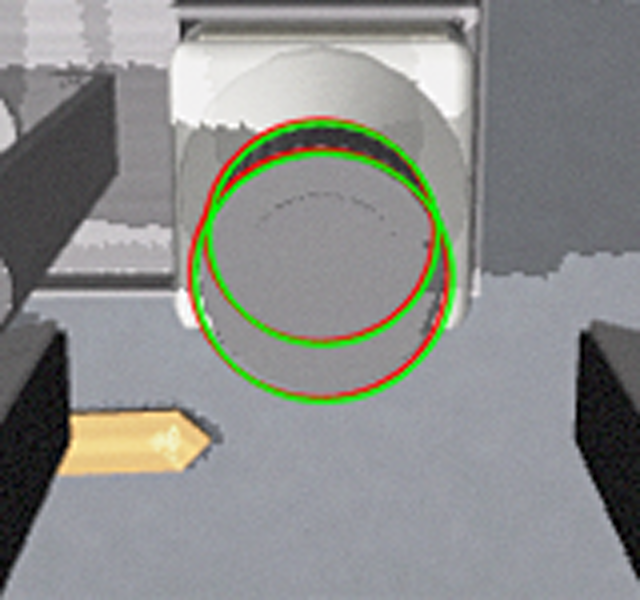

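View pics/s8.png

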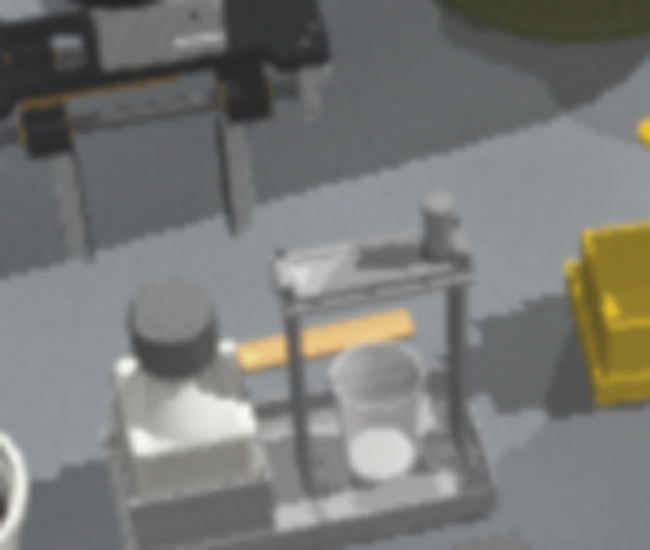

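The predicted cap circle matches the image (w8 centre ~(320,215)), so I descend in stages.

```bash
python3 -m pendant '[[[0,0,3,0],[0,0,6,0],[0,0,8,0],[0,0,9.1,0],[0,0,9.1,0]]]'
python3 -m pendant '[[[0,0,0,0],[0,0,0,0],[0,0,0,0]]]'
python3 - <<'E'
from h import *
W=cams.camera("wrist"); save(W,"w9.png");S=cams.camera("scene");save(S,"s9.png",(220,120,350,230),5)
E
```

```text
clock: 9.75
eef_pos: [537.0, -167.5, 145.6]
eef_rot: [-3.141, 0.001, 0.359]
wrist_force: [-0.8, -1.5, 0.1]
finger_gap: 70.5
clock: 10.05
eef_pos: [537.6, -167.7, 147.3]
eef_rot: [3.141, -0.001, 0.359]
wrist_force: [-0.7, 0.5, -0.1]
finger_gap: 70.2
```

View pics/w9.png

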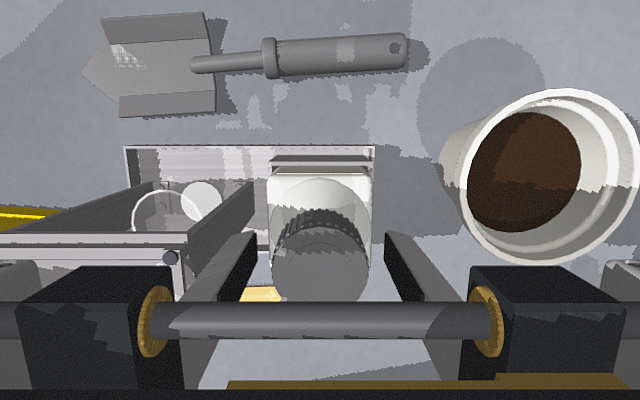

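View pics/s9.png

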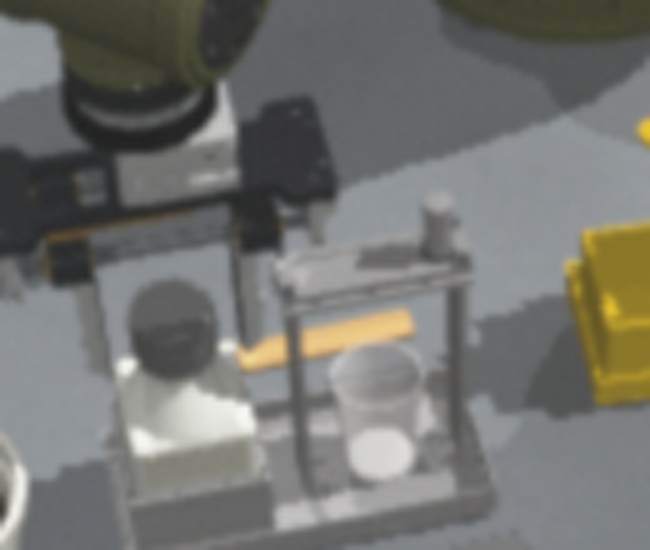

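```bash
python3 -m pendant '[[[0,0,0,0],[0,0,0,0],[0,0,0,0],[0,0,0,0],[0,0,0,0]]]' -0.5 45
python3 -m pendant '[[[0,0,0,0],[0,0,0,0],[0,0,0,0]]]'
```

```text
clock: 10.65
eef_pos: [537.3, -167.5, 146.3]
eef_rot: [-3.142, 0.0, 0.359]
wrist_force: [0.3, 1.2, 0.2]
finger_gap: 45.6
clock: 10.95
eef_pos: [537.2, -167.5, 146.3]
eef_rot: [-3.141, 0.0, 0.359]
wrist_force: [-1.0, 1.4, 1.3]
finger_gap: 45.4
```

```bash
python3 -m pendant '[[[0,0,0.3,0],[0,0,0.6,0],[0,0,0.8,0],[0,0,0.8,0],[0,0,0.8,0]]]'
```

```text
clock: 11.45
eef_pos: [537.5, -167.7, 139.3]
eef_rot: [3.141, -0.001, 0.359]
wrist_force: [-4.1, 2.0, 11.5]
finger_gap: 45.7
```

It is pressed 7 mm with 11.5 N, which fits the spring, so now the twist (anticlockwise = negative tool roll).

```bash
python3 -m pendant '[[[0,0,0,-0.08],[0,0,0,-0.2],[0,0,0,-0.33],[0,0,0,-0.46],[0,0,0,-0.58]]]'
```

```text
clock: 11.95
eef_pos: [538.1, -167.9, 139.7]
eef_rot: [3.138, -0.001, 0.944]
wrist_force: [0.5, 1.3, 11.9]
finger_gap: 45.7
```

```bash
python3 -m pendant '[[[0,0,0,-0.12],[0,0,0,-0.25],[0,0,0,-0.38],[0,0,0,-0.5],[0,0,0,-0.54]]]'
python3 -m pendant '[[[0,0,0,0],[0,0,0,0]]]'
```

```text
clock: 12.45
eef_pos: [538.2, -168.0, 139.7]
eef_rot: [3.138, 0.001, 1.483]
wrist_force: [0.5, -0.6, 11.6]
finger_gap: 45.6
clock: 12.65
eef_pos: [538.2, -168.0, 139.7]
eef_rot: [3.138, 0.001, 1.479]
wrist_force: [0.3, -0.2, 10.7]
finger_gap: 45.7
```

```bash
python3 -m pendant '[[[0,0,-0.3,0],[0,0,-0.7,0],[0,0,-1.0,0],[0,0,-1.3,0],[0,0,-1.3,0]]]'
python3 - <<'E'
from h import *
s=manip.read_state(); print(s["wrist_force"],s["moment"])
S=cams.camera("scene");save(S,"s10.png",(220,120,350,230),5)
E
```

```text
clock: 13.15
eef_pos: [537.2, -167.6, 151.3]
eef_rot: [-3.141, -0.0, 1.479]
wrist_force: [-0.1, -0.5, 0.1]
finger_gap: 45.5
[-0.13776623 -0.54344965  0.09349137] [-0.02675843 -0.03411169  0.01184122]
```

View pics/s10.png

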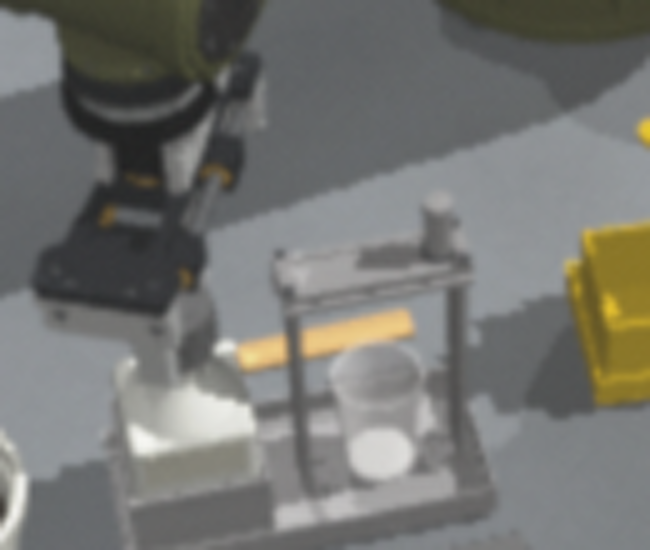

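```bash
python3 -m pendant '[[[0,0,-0.8,0],[0,0,-1.6,0],[0,0,-2.4,0],[0,0,-3.2,0],[0,0,-3.8,0]]]'
python3 -m pendant '[[[0,0,-0.5,0],[0,0,-0.9,0],[0,0,-1.1,0],[0,0,-1.1,0],[0,0,-1.1,0]]]'
python3 -m pendant '[[[0,0,0,0],[0,0,0,0],[0,0,0,0],[0,0,0,0]]]'
python3 - <<'E'
from h import *
s=manip.read_state(); print(s["wrist_force"],s["moment"],s["eef_pos"],s["qd"].round(3))
S=cams.camera("scene");save(S,"s11.png",(220,120,350,230),5)
W=cams.camera("wrist"); save(W,"w11.png");T=cams.camera("top"); save(T,"t11.png")
E
```

```text
clock: 13.7
eef_pos: [537.4, -167.6, 190.4]
eef_rot: [3.141, 0.0, 1.479]
wrist_force: [-0.7, -0.3, -0.9]
finger_gap: 45.5
clock: 14.2
eef_pos: [537.2, -167.5, 200.1]
eef_rot: [-3.141, -0.0, 1.479]
wrist_force: [0.2, -0.4, -0.9]
finger_gap: 45.5
clock: 14.6
eef_pos: [537.2, -167.6, 200.2]
eef_rot: [-3.141, -0.0, 1.479]
wrist_force: [-0.4, 0.1, -0.3]
finger_gap: 45.7
[-0.35833026  0.12081786 -0.34593369] [-0.05144002 -0.11130788 -0.03353318] [ 537.23754321 -167.58283928  200.22119844] [-0.001  0.001 -0.001  0.002 -0.    -0.001]
```

View pics/s11.png

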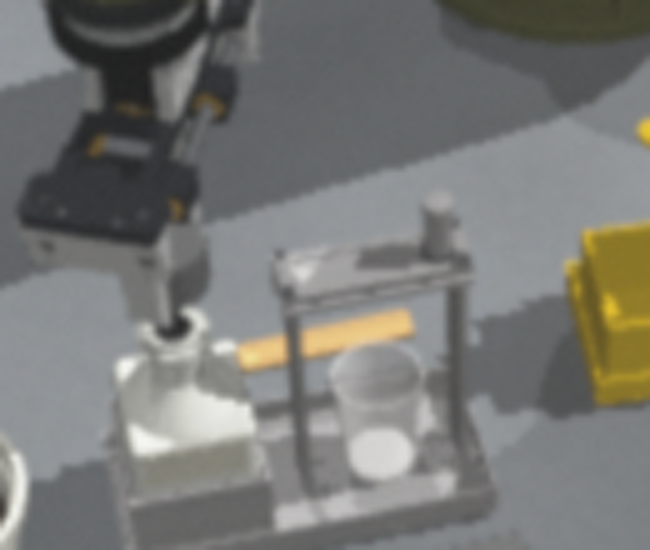

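View pics/w11.png

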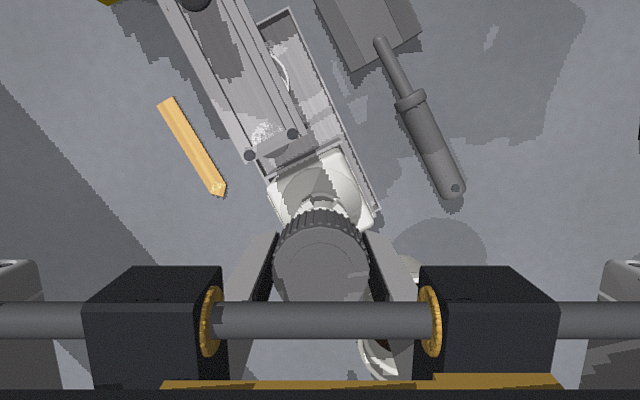

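View pics/t11.png

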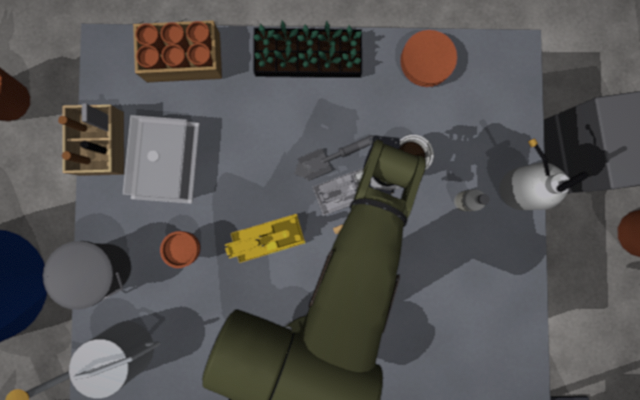

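The s11 view shows the open neck at (172,325) with the cap above it in the fingers. In w11 the cap is gripped at (320,260) with the bottle upright below. The keeper knob is still at the rear stop, at s11 (440,215). The arm is still, so I hand in.

Run:
```python
from h import *
print(manip.sign_off())
```

```text
the job is handed in; nothing more can be done
None
```

The job is handed in, and the gripper is still holding the cap above the open neck. It took about 14.7 s of the 45 s.

- **Keeper:** I drew it back by its knob 68.5 mm, until the pull rose to about 30 N at the end stop. After release it stayed there in the pictures.
- **Cap:** I gripped it at 45 N and pressed it down 7 mm at 11.5 N, which fits the spring. I turned it 1.12 rad anticlockwise and lifted it straight up with no measurable resistance.
- **Last checks:** The cap is about 36 mm clear of the rim, worked out from the tool's travel. It is within about 1 mm of where it was gripped on the neck axis, level, and the joints are at rest. The pictures show the open neck, the bottle upright in its well, and the cup, tag, trowel and white pot not visibly moved. None of the checks failed or disagreed.

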